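Work the stuck stitching iron out of the tool stand

ROBOT

A 6-joint arm with a two-finger parallel gripper is mounted at the origin on the work surface. World frame = base frame: x ahead of the robot, y to its left, z up, the work surface at z = 0. Lengths are in m, angles in rad, forces in N, time in s.
With the tool pointing down it reaches from about 0.35 to 0.775 m from the base axis. Payload 5.5 kg.
Tool frame: the origin (TCP) lies midway between the tips of the shut fingers; the grasp point (between the pads) lies 19 mm behind it; z points along the fingers, y is the line along which they close (so a half turn about z gives the same grasp; the last joint's range is limited). The gripper opens to 85 mm and grips with 20 to 120 N. Pads are 22 mm wide; open, the fingers measure 114 mm over their backs; the gripper's body (76 mm by 85 mm) begins 54 mm behind the grasp point. The pads swing forward as they close: fully open they stand 13 mm farther back than shut.
Start: joints at [1.049, 0.313, 0.046, 1.304, 0, 1.431], TCP at [0.214, 0.534, 0.231] pointing down, gripper open.
Joint ranges: [-2.76, 2.76], [-0.86, 1.69], [-1.03, 1.26], [-2.2, 2.34], [-1.47, 1.5], [-3.14, 3.14]. Speed limits (rad/s): [2.57, 2.57, 3.14, 3.14, 3.14, 3.14].

INTERFACE

Orientations are given as a unit quaternion [w, x, y, z].
In Python, from workcell import env gives the robot as it stands. The module is installed in compiled form; this text tells all that it offers.
- The arm moves only by the tool servo_tool, never from a script. Its argument "increments" is a list of rows, each an object of numbers: "grip": the closure, from 0 (fully open) to 1 (shut); "x", "y", "z": the shift along the tool's x, y, z in mm; "roll": the turn about the tool's z in degrees. In form: [{"grip": .., "x": .., "y": .., "z": .., "roll": ..}, ...]. A call has 1 to 5 rows; each row shifts and turns the commanded pose from where the row before left it, along the tool's axes as they then stand; what a row does not reach is not made up. A row lasts 1/12 s, in which the tool goes at most 41.7 mm and 7.16 degrees, less where a joint would pass 70% of its speed; a pose out of reach is approached as far as the arm can. A call is refused whole if a number of a shift passes 41.7 or a number of a turn 7.16, either way. A call with a gripper value outside its range is refused whole. The fingers move at their own pace and stop on an object; "grip_force" is the grip in N (left out, the last holds). Time passes only in rows, so rows that do not move let the fingers close. It gives the time, the measured TCP pose, the force, the opening and the grip force at its end, in the units of the state.
- env.get_state(): the state, without advancing time (a new reading comes with each control period).
- env.read_camera(name): name is "scene" or "top"; returns the picture (420x560x3 uint8, red, green, blue); there is no depth.
- env.get_calibration(name): a dict with "vertical_fov" (degrees; the focal length in pixels is half the picture's height over the tangent of half this angle, whatever the lens; pixels are square), "cx", "cy" (the principal point, pixels), "rvec" (rotation vector, rad) and "tvec" (3), from world to camera coordinates, as OpenCV has them. Camera axes: x right, y down, z forward; pixel columns grow to the right and rows downward; lengths in m; the calibration is good to about 2 mm. A picture is of the moment at which its call begins. get_calibration takes no time and is no camera call.
- env.hand_in(): hands the job in; it is judged then, once.
The state is a dict: "clock": time; "joint_pos": joint angles; "qvel": joint speeds; "tau": joint torques, N m; "tcp_pos": TCP position; "orientation": TCP orientation; "wrist_force": force on the tool from outside, world axes, zero at the start; "ft_torque": the same for the moment, N m; "finger_gap": finger opening in m; "grip_force": force on a finger pad.
Only numpy, scipy, OpenCV 4.12 (cv2) and the standard library are available. Lean on these libraries where they do the work, as an engineer would, in place of code of your own. Each camera call takes 0.05 s, during which the arm holds its last target. There are 200 camera calls.

TASK

The tall stitching iron (the tool with the square shank) has stuck fast between the rubber pads of its slot in the wooden tool stand. Take it by the shank and work it loose: rock it well over to one side and the other along the length of its slot, a few times, easing it up as you go, rather than hauling it straight out. Finish still holding it, upright and still, just clear above its own slot (a centimetre or two), with the other tools and the jar left where they are.

Things in the scene. Friction and masses are not known exactly. Their poses are not given: they have to be found in the camera images.
- stand: Beech tool stand screwed to the bench (immovable): 70 mm (its x) by 270 mm (its y, its length) by 45 mm high, origin at the centre of its underside. On its long centre line two equal slots, each 8 mm wide in x, 40 mm long in y, 35 mm deep, centred 50 mm either side of the middle, with a black rubber pad at each end of each slot. Two 11 mm bores at each end, at y = +-110 mm, x = +-16 mm.
- slot_left (a point): Centre of the mouth of the slot on the stand's +y side, level with the stand's top. Axes as the stand's: x across the slot, y along it, z up. Holds the iron or the strap-end punch. Its two rubber pads (18 mm tall, from 1 mm below the top) press along y, about 30 N each, on the narrow edges of the tool's flat head and so grip it; each can give way 5 mm.
- slot_right (a point): Centre of the mouth of the slot on the stand's -y side, level with the stand's top. Axes and rubber pads as for slot_left. Holds whichever of the two tools the other slot does not.
- iron: Stitching iron: loose steel tool, 0.14 kg, 135 mm, prongs down in one slot, 27 to 30 mm deep. Origin at the prong tips on its centre line, z up the shank, y along the slot, x its thickness. From the tips: prongs to z = 10 mm (27 mm across), flat head z = 10 to 50 (30 in y, 6 in x), shoulders to 60, square shank 12 by 12 mm (sides along x and y) z = 60 to 130, round cap 17 mm across to 135.
- iron_head (a point): Top centre of the iron's cap. A straight pull takes 60 to 80 N. About 10 to 20 N sideways on the shank (along y) leans it about a point 10 mm below the stand's top; each swing, from 8 degrees or so one way to as much the other, with a light pull lets it climb 3 to 4 mm. The pads let go when the tips are about 10 mm below the mouth; then it lifts out. Leans under 5 degrees are no rocking.
- strap_punch: The strap-end punch, a shorter loose steel tool (90 mm, round shank 15 mm) in the other slot: top of it 60 mm above the stand. Origin at its lower end, z up. To be left alone.
- punch_a: Small round punch 10 mm by 72 mm standing loose in a bore at the +y end of the stand, about 40 mm of it showing. Origin at the centre of its lower end. To be left alone.
- punch_b: Small round punch 10 mm by 66 mm standing loose in a bore at the -y end of the stand, about 34 mm of it showing. Origin at the centre of its lower end. To be left alone.
- jar: Closed glass jar of brass eyelets, 75 mm across and 96 mm tall, standing on the bench off the +y end of the stand. Origin at the centre of its underside. To be left alone.
Things that resemble listed ones, but are neither listed nor needed, are in the scene too. What is shaped like the iron but orange or red is not meant.

How it is judged:
On the way, in this order (a step that is already met when the one before it is completed fails the run):
1. the iron, still in its slot, has been leaned over 5 degrees towards the stand's +y end (((horizontal distance between iron and slot_left below 0.015 m and z of iron in the frame of slot_left below -0.012 m and y of iron_head in the frame of slot_left above 0.01 m) or (horizontal distance between iron and slot_right below 0.015 m and z of iron in the frame of slot_right below -0.012 m and y of iron_head in the frame of slot_right above 0.01 m))), for 0.02 s.
2. then, still in its slot, over 5 degrees towards the stand's -y end (((horizontal distance between iron and slot_left below 0.015 m and z of iron in the frame of slot_left below -0.012 m and y of iron_head in the frame of slot_left below -0.01 m) or (horizontal distance between iron and slot_right below 0.015 m and z of iron in the frame of slot_right below -0.012 m and y of iron_head in the frame of slot_right below -0.01 m))), for 0.02 s.
At the end, for the whole second after the job is handed in: The stitching iron is held in the fingers, upright within 12 degrees and still, its prong tips 4 to 45 mm above the stand's top and within 25 mm sideways of the mouth of the slot it came from, touching neither the stand nor the strap-end punch (((horizontal distance between iron and slot_left below 0.025 m and z of iron in the frame of slot_left between 0.004 and 0.045 m and horizontal distance between strap_punch and slot_right below 0.01 m) or (horizontal distance between iron and slot_right below 0.025 m and z of iron in the frame of slot_right between 0.004 and 0.045 m and horizontal distance between strap_punch and slot_left below 0.01 m)) and angle between iron's own z axis and vertical below 0.21 rad and contact force between the fingers and iron above 1 N and linear speed of iron below 0.02 m/s and contact force between iron and stand below 0.1 N and contact force between iron and strap_punch below 0.1 N); the arm keeps its last pose, push and grip.
It fails at once if the strap-end punch is disturbed (moved over 6 mm) (distance of strap_punch from where it was at the start of the episode above 0.006 m).
It fails at once if a small round punch is knocked (moved over 10 mm) (distance of any of punch_a, punch_b from where it was at the start of the episode above 0.01 m).
It fails at once if the jar is pushed (moved over 15 mm) (distance of jar from where it was at the start of the episode above 0.015 m).
It also fails if it takes over 48 s, if anything falls off the work surface, if the arm or the gripper's body presses on something with over 40 N, if the wrist force passes 120 N, or if a joint passes its speed limit or range.

## Working session

There is one attempt and no reset: what is moved stays moved. The work goes in short steps, Python scripts to look and compute and a tool call to move; the robot and the scene stay as the last step left them, time stands still between calls to the robot, and variables do not carry over. Pictures are saved under pics/ and viewed, at most 10 in all, crops included, and the job is handed in when it is done.

Besides the shell and the picture viewer there is one more tool, called after "Call:" in YAML: its name, and indented under it one key for each argument. servo_tool: Moves the arm, as the interface text tells. Its arguments: {"type":"object","properties":{"increments":{"type":"array"},"grip_force":{"type":"number"}},"required":["increments"]}

```bash
mkdir -p pics
python3 - <<'E'
from workcell import env
import cv2
for n in("scene","top"):
    cv2.imwrite(f"pics/{n}0.png",env.read_camera(n)[:,:,::-1]); print(env.get_calibration(n))
print(env.get_state())
E
```

```text
{'vertical_fov': 50.434381398088256, 'cx': 275.5068715236294, 'cy': 208.00865228927464, 'rvec': array([ 2.05532128,  1.24848638, -0.53898025]), 'tvec': array([-0.29016006, -0.22525766,  1.1137398 ])}
{'vertical_fov': 43.15731174522117, 'cx': 282.6923898166442, 'cy': 212.36365917043156, 'rvec': array([ 2.17885446, -2.1240037 ,  0.16289742]), 'tvec': array([0.05306688, 0.55682719, 0.88331672])}
{'clock': 0.1, 'joint_pos': array([ 1.04937828e+00,  3.13924904e-01,  4.51222469e-02,  1.30360230e+00,
       -3.01793670e-06,  1.43122047e+00]), 'qvel': array([-6.80941260e-04,  4.08222969e-04,  1.49116559e-03,  9.64167912e-05,
       -6.58011396e-04,  9.02723505e-04]), 'tau': array([ 2.65743351e-03, -4.81725526e+01,  2.99245262e+01,  1.27511012e-02,
       -1.58492185e-04,  2.66542935e-05]), 'tcp_pos': array([0.21403737, 0.5332029 , 0.23051039]), 'orientation': array([-2.59583468e-04,  1.89763269e-01,  9.81829545e-01, -7.61276101e-04]), 'wrist_force': array([-0.14799734, -0.02589107,  0.55559208]), 'ft_torque': array([ 0.00648549,  0.01991114, -0.02022813]), 'grip_force': 0.0, 'finger_gap': 0.0856549152711775}
```

View pics/scene0.png

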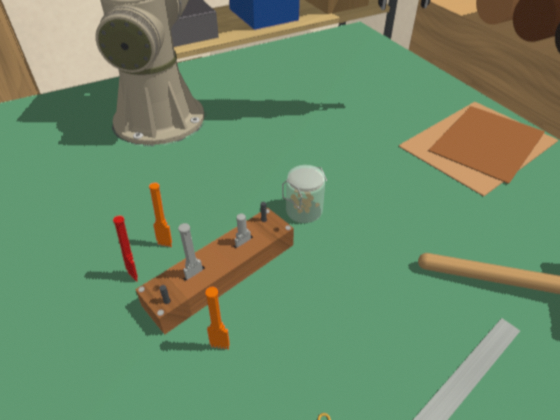

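View pics/top0.png

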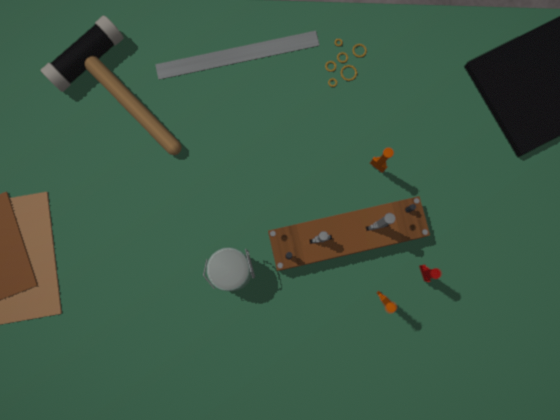

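Candidates: grey iron in scene (188,245) / top (390,218). Lookalikes in scene are orange (160,215), orange (217,320) and red (126,248). The shorter grey strap punch is at scene (242,230) / top (323,237). I choose the tall grey one and check it in a crop.

```bash
cat > h.py <<'E'
import cv2,numpy as np
from workcell import env
def cam(n):
    c=env.get_calibration(n);f=210/np.tan(np.radians(c["vertical_fov"]/2))
    return np.array([[f,0,c["cx"]],[0,f,c["cy"]],[0,0,1]]),np.array(c["rvec"]),np.array(c["tvec"])
def ray(n,uv,z):
    K,r,t=cam(n);R=cv2.Rodrigues(r)[0];d=R.T@np.linalg.solve(K,[uv[0],uv[1],1.]);o=-R.T@t
    return o+d*(z-o[2])/d[2]
def proj(n,P):
    K,r,t=cam(n);return cv2.projectPoints(np.array(P,float).reshape(-1,1,3),r,t,K,None)[0][:,0]
E
python3 - <<'E'
from h import *
a=cv2.imread("pics/top0.png")[190:280,260:440];b=cv2.imread("pics/scene0.png")[190:330,130:310]
a=cv2.convertScaleAbs(cv2.resize(a,None,fx=4.4,fy=4.4,interpolation=2),alpha=1.5);cv2.imwrite("pics/a1.png",a)
b=cv2.resize(b,None,fx=4.2,fy=4.2,interpolation=2);cv2.imwrite("pics/b1.png",b)
for p in[(273,234),(281,268),(417,200),(427,235)]:print(ray("top",p,.045))
print(ray("top",(390,218),.1515),ray("top",(323,237),.105),ray("top",(228,269),.096))
E
```

```text
[0.51654073 0.08298918 0.045     ]
[0.45881215 0.06779613 0.045     ]
[ 0.58231037 -0.16548058  0.045     ]
[ 0.52165536 -0.18205329  0.045     ]
[ 0.53482625 -0.09582509  0.1515    ] [0.50768211 0.00210032 0.105     ] [0.45313955 0.15306045 0.096     ]
```

View pics/a1.png

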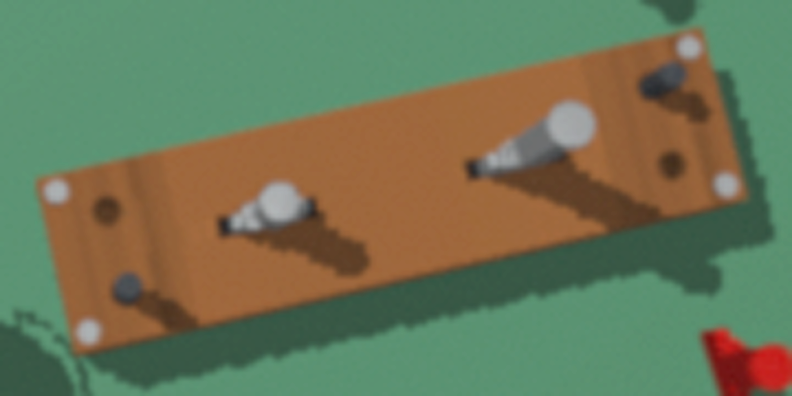

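View pics/b1.png

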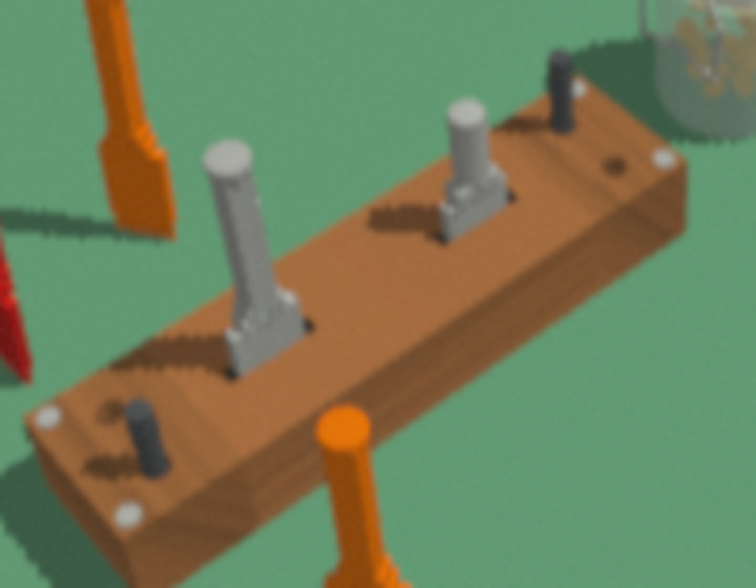

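```bash
cat >> h.py <<'E'
def stand(S,p): # world->stand frame
    x,y,a=S;c,s=np.cos(a),np.sin(a);return np.array([[c,s],[-s,c]])@(np.array(p)[:2]-[x,y])
def w(S,q):
    x,y,a=S;c,s=np.cos(a),np.sin(a);return np.array([[c,-s],[s,c]])@np.array(q)+[x,y]
E
python3 - <<'E'
from h import *
from scipy.optimize import least_squares
A=lambda p:(np.array(p)+.5)/4.4-.5+[260,190]
B=lambda p:(np.array(p)+.5)/4.2-.5+[130,190]
top=[A(p) for p in[(38,178),(78,355),(748,200),(700,30)]]
q=[(.035,.135),(-.035,.135),(-.035,-.135),(.035,-.135)]
sc=[B((685,165)),B((130,540)),B((28,420))]; qs=[(.035,.135),(.035,-.135),(-.035,-.135)]
def res(S,t=1,s=1):
    P=lambda q:[(*w(S,i),.045) for i in q]
    return np.r_[t*(proj("top",P(q))-top).ravel(),s*(proj("scene",P(qs))-sc).ravel()]
for ws in(0,1):
    S=least_squares(lambda v:res(v,1,ws),[.52,-.05,.25]).x;print(S,np.round(res(S),1))
    S2=S if ws==0 else S2
S=S2
np.save("S.npy",S)
cap=A((571,125));z=.045-.0285+.135
for n,uv,zz in[("cap",cap,z),("strap",A((280,202)),.105),("or1",(388,153),.135),("or2",(391,308),.135),("red",(434,273),.135),("or1b",(380,165),0),("or2b",(382,295),0),("redb",(425,268),0)]:
    p=ray("top",uv,zz);print(n,p,stand(S,p)*1e3)
print("cap scene",ray("scene",B((228,160)),z),stand(S,ray("scene",B((228,160)),z))*1e3)
print("slot",w(S,(0,-.05)),"pred cap",proj("top",[(*w(S,(0,-.05)),z)]),cap)
E
```

```text
[ 0.52207761 -0.04747676  0.24980989] [-0.4  0.3 -0.4 -0.   0.2  0.1  0.6 -0.4  0.4 -1.4 -2.7 -0.6 -2.1 -1.6]
[ 0.52304909 -0.04677234  0.25589787] [-0.8  0.2 -0.6 -0.2 -0.2 -1.  -0.  -1.4  0.8 -1.5 -1.6 -0.  -1.3 -0.9]
cap [ 0.53476675 -0.09488716  0.1515    ] [  0.57447656 -49.07576397]
strap [0.5100706  0.00173228 0.105     ] [ 0.53114414 50.64992953]
or1 [ 0.64095554 -0.09655246  0.135     ] [103.0554129  -76.94133537]
or2 [ 0.39910079 -0.10029079  0.135     ] [-132.21622172  -20.7723512 ]
red [ 0.45365565 -0.1666615   0.135     ] [-95.76292796 -98.56991515]
or1b [ 0.65364526 -0.10983009  0.        ] [112.0687444  -92.94396724]
or2b [ 0.41730779 -0.11308518  0.        ] [-117.7374049   -37.67072439]
redb [ 0.4670072  -0.19031447  0.        ] [ -88.67330017 -124.78945256]
cap scene [ 0.53876636 -0.09603049  0.1515    ] [  4.16728047 -51.1723793 ]
slot [ 0.5344386  -0.09592473] pred cap [[390.06621729 218.25357263]] [389.38636364 218.02272727]
```

The fit agrees: iron in slot_right at (0.535,-0.096), stand yaw 14.4°, lookalikes at least 88 mm off. I'll travel at the start height and roll afterwards, so the fingers close across the stand's x.

Call:
servo_tool:
  increments:
    - {"grip": 0,"x": -26.6,"y": -23.2,"z": 0,"roll": 0}
    - {"grip": 0,"x": -26.6,"y": -23.2,"z": 0,"roll": 0}
    - {"grip": 0,"x": -26.6,"y": -23.2,"z": 0,"roll": 0}
    - {"grip": 0,"x": -26.6,"y": -23.2,"z": 0,"roll": 0}
    - {"grip": 0,"x": -26.6,"y": -23.2,"z": 0,"roll": 0}

```text
clock: 0.52
tcp_pos: [0.2945, 0.3748, 0.2309]
orientation: [-0.0, 0.189, 0.982, -0.0]
wrist_force: [1.0, 0.5, -0.7]
finger_gap: 0.0853
grip_force: 0.0
```

Call:
servo_tool:
  increments:
    - {"grip": 0,"x": -26.6,"y": -23.2,"z": 0,"roll": 0}
    - {"grip": 0,"x": -26.6,"y": -23.2,"z": 0,"roll": 0}
    - {"grip": 0,"x": -26.6,"y": -23.2,"z": 0,"roll": 0}
    - {"grip": 0,"x": -26.6,"y": -23.2,"z": 0,"roll": 0}
    - {"grip": 0,"x": -26.6,"y": -23.2,"z": 0,"roll": 0}

```text
clock: 0.93
tcp_pos: [0.3748, 0.2176, 0.2311]
orientation: [-0.0, 0.19, 0.982, -0.0]
wrist_force: [0.6, 0.2, -0.6]
finger_gap: 0.0855
grip_force: 0.0
```

Call:
servo_tool:
  increments:
    - {"grip": 0,"x": -26.6,"y": -23.2,"z": 0,"roll": 0}
    - {"grip": 0,"x": -26.6,"y": -23.2,"z": 0,"roll": 0}
    - {"grip": 0,"x": -26.6,"y": -23.2,"z": 0,"roll": 0}
    - {"grip": 0,"x": -26.6,"y": -23.2,"z": 0,"roll": 0}
    - {"grip": 0,"x": -26.6,"y": -23.2,"z": 0,"roll": 0}

```text
clock: 1.35
tcp_pos: [0.455, 0.0603, 0.2311]
orientation: [-0.0, 0.19, 0.982, 0.0]
wrist_force: [-0.2, -0.1, -0.1]
finger_gap: 0.0856
grip_force: 0.0
```

Call:
servo_tool:
  increments:
    - {"grip": 0,"x": -26.6,"y": -23.2,"z": 0,"roll": 0}
    - {"grip": 0,"x": -26.6,"y": -23.2,"z": 0,"roll": 0}
    - {"grip": 0,"x": -26.6,"y": -23.2,"z": 0,"roll": 0}
    - {"grip": 0,"x": -26.6,"y": -23.2,"z": 0,"roll": 0}
    - {"grip": 0,"x": -26.6,"y": -23.2,"z": 0,"roll": 0}

```text
clock: 1.77
tcp_pos: [0.5353, -0.0969, 0.2309]
orientation: [-0.0, 0.19, 0.982, 0.0]
wrist_force: [0.6, 0.6, -0.5]
finger_gap: 0.0855
grip_force: 0.0
```

Call:
servo_tool:
  increments:
    - {"grip": 0,"x": 0,"y": 0,"z": 0,"roll": 6.7}
    - {"grip": 0,"x": 0,"y": 0,"z": 0,"roll": 6.7}
    - {"grip": 0,"x": 0,"y": 0,"z": 0,"roll": 6.7}
    - {"grip": 0,"x": 0,"y": 0,"z": 0,"roll": 6.7}
    - {"grip": 0,"x": 0,"y": 0,"z": 0,"roll": 6.7}

```text
clock: 2.18
tcp_pos: [0.5347, -0.0953, 0.2306]
orientation: [-0.001, 0.467, 0.884, -0.0]
wrist_force: [-0.4, -0.3, -0.3]
finger_gap: 0.0854
grip_force: 0.0
```

Call:
servo_tool:
  increments:
    - {"grip": 0,"x": 0,"y": 0,"z": 0,"roll": 6.7}
    - {"grip": 0,"x": 0,"y": 0,"z": 0,"roll": 6.7}
    - {"grip": 0,"x": 0,"y": 0,"z": 0,"roll": 6.6}
    - {"grip": 0.3,"x": 0,"y": 0,"z": 0,"roll": 0}
    - {"grip": 0.3,"x": 0,"y": 0,"z": 0,"roll": 0}

```text
clock: 2.6
tcp_pos: [0.5348, -0.0951, 0.2309]
orientation: [-0.0, 0.61, 0.792, -0.0]
wrist_force: [-0.4, -0.7, 0.5]
finger_gap: 0.0642
grip_force: 0.0
```

```bash
cat >> h.py <<'E'
def rep():
    s=env.get_state();S=np.load("S.npy");w_,x,y,z=s["orientation"]
    from scipy.spatial.transform import Rotation as Ro
    R=Ro.from_quat([x,y,z,w_]).as_matrix();T=Ro.from_euler('z',S[2]).as_matrix()
    d=np.r_[w(S,(0,-.05)),0]-s["tcp_pos"]
    print("t",s["clock"],"tcp-slot in stand mm",np.round(stand(S,s["tcp_pos"])*1e3+[0,50],1),"z",s["tcp_pos"][2],"gap",s["finger_gap"],"grip",s["grip_force"])
    print("tool axes in stand\n",np.round(T.T@R,3),"\nF stand",np.round(T.T@s["wrist_force"],1),"slot in tool mm",np.round(R.T@d*1e3,1),"q",np.round(s["joint_pos"],2))
E
python3 -c "
from h import *
rep()"
```

```text
t 2.6 tcp-slot in stand mm [0.6 0.7] z 0.23092657651870077 gap 0.06418074272470907 grip 0.0
tool axes in stand
 [[-0.009  1.    -0.001]
 [ 1.     0.009  0.001]
 [ 0.001 -0.001 -1.   ]] 
F stand [-0.6 -0.6  0.5] slot in tool mm [ -0.8  -0.5 230.9] q [-0.32  0.25 -0.04  1.28  0.    0.99]
```

Call:
servo_tool:
  increments:
    - {"grip": 0.3,"x": 0,"y": 0,"z": 30,"roll": 0}
    - {"grip": 0.3,"x": 0,"y": 0,"z": 30,"roll": 0}
    - {"grip": 0.3,"x": 0,"y": 0,"z": 30,"roll": 0}
    - {"grip": 0.3,"x": 0,"y": 0,"z": 20,"roll": 0}
    - {"grip": 0.3,"x": 0,"y": 0,"z": 16,"roll": 0}

```text
clock: 3.02
tcp_pos: [0.5337, -0.0947, 0.1029]
orientation: [-0.001, 0.61, 0.792, -0.0]
wrist_force: [0.7, -0.2, -0.6]
finger_gap: 0.0596
grip_force: 0.0
```

Run:
```python
from h import *
rep()
a=env.read_camera("scene")[130:310,120:300,::-1];b=env.read_camera("top")[150:330,300:480,::-1]
cv2.imwrite("pics/c2.png",cv2.resize(np.hstack([a,b]),None,fx=2.2,fy=2.2,interpolation=2))
```

```text
t 3.0167 tcp-slot in stand mm [-0.4  1.4] z 0.10287946848910473 gap 0.05963713358696114 grip 0.0
tool axes in stand
 [[-0.009  1.    -0.002]
 [ 1.     0.009  0.002]
 [ 0.002 -0.002 -1.   ]] 
F stand [ 0.6 -0.3 -0.6] slot in tool mm [ -1.6   0.7 102.9] q [-0.32  0.33 -0.26  0.99  0.    0.99]
```

View pics/c2.png

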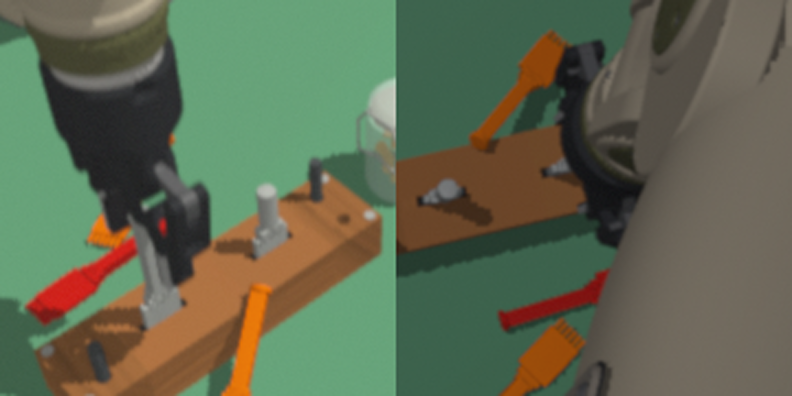

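The fingers straddle the iron's shank (crop ≈(150,250)). The lookalikes have toppled onto the bench, clear of it. Closing.

Call:
servo_tool:
  increments:
    - {"grip": 1,"x": -1,"y": 0,"z": 0,"roll": 0}
    - {"grip": 1,"x": 0,"y": 0,"z": 0,"roll": 0}
    - {"grip": 1,"x": 0,"y": 0,"z": 0,"roll": 0}
    - {"grip": 1,"x": 0,"y": 0,"z": 0,"roll": 0}
    - {"grip": 1,"x": 0,"y": 0,"z": 0,"roll": 0}
  grip_force: 60

```text
clock: 3.53
tcp_pos: [0.536, -0.0966, 0.1068]
orientation: [0.001, 0.611, 0.791, 0.0]
wrist_force: [-0.9, -0.1, 5.3]
finger_gap: 0.0119
grip_force: 58.3
```

Call:
servo_tool:
  increments:
    - {"grip": 1,"x": 0,"y": 0,"z": 0,"roll": 0}
    - {"grip": 1,"x": 0,"y": 0,"z": 0,"roll": 0}
    - {"grip": 1,"x": 0,"y": 0,"z": 0,"roll": 0}

```text
clock: 3.78
tcp_pos: [0.5359, -0.0966, 0.1067]
orientation: [0.001, 0.611, 0.791, 0.0]
wrist_force: [-1.6, -0.7, 7.0]
finger_gap: 0.0113
grip_force: 58.4
```

```bash
python3 -c "
from h import *
rep()"
```

```text
t 3.7833 tcp-slot in stand mm [ 1.3 -1. ] z 0.10674332507255085 gap 0.011343269919573077 grip 58.36234599351883
tool axes in stand
 [[-0.005  1.     0.002]
 [ 1.     0.005 -0.002]
 [-0.002  0.002 -1.   ]] 
F stand [-1.7 -0.2  7. ] slot in tool mm [  1.2  -1.5 106.7] q [-0.33  0.32 -0.26  0.99 -0.    0.99]
```

Call:
servo_tool:
  increments:
    - {"grip": 1,"x": 4,"y": 0,"z": 0,"roll": 0}
    - {"grip": 1,"x": 4,"y": 0,"z": -0.5,"roll": 0}
    - {"grip": 1,"x": 4,"y": 0,"z": -0.5,"roll": 0}
    - {"grip": 1,"x": 4,"y": 0,"z": 0,"roll": 0}
    - {"grip": 1,"x": 0,"y": 0,"z": 0,"roll": 0}

```text
clock: 4.2
tcp_pos: [0.5326, -0.0833, 0.1077]
orientation: [0.003, 0.612, 0.791, -0.002]
wrist_force: [-0.5, -8.9, 2.1]
finger_gap: 0.0113
grip_force: 59.1
```

Run:
```python
from h import *
rep()
a=env.read_camera("scene")[150:330,110:290,::-1]
cv2.imwrite("pics/d3.png",cv2.resize(a,None,fx=3,fy=3,interpolation=2))
```

```text
t 4.2 tcp-slot in stand mm [ 1.4 12.7] z 0.1076577686931936 gap 0.01127621795540746 grip 59.06885415315628
tool axes in stand
 [[-0.004  1.     0.001]
 [ 1.     0.004 -0.007]
 [-0.007  0.001 -1.   ]] 
F stand [-2.6 -8.5  2.1] slot in tool mm [-11.9  -1.6 107.7] q [-0.3   0.31 -0.27  0.98 -0.01  1.02]
```

View pics/d3.png

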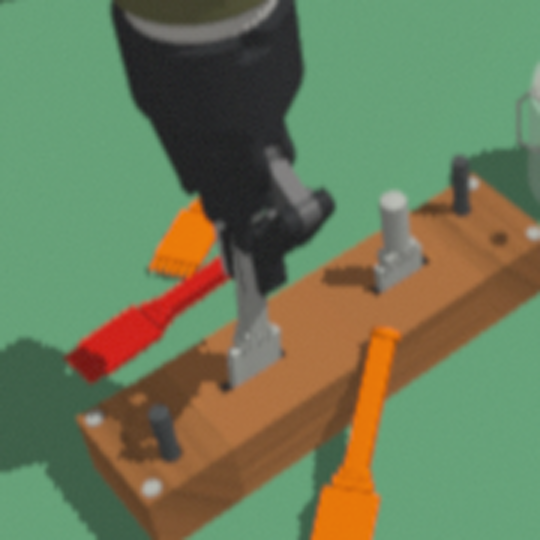

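Leaned ~8.5° towards +y (head at (258,235), tips at (255,370)), fingers rotating on the shank as intended. Now the other way, easing up.

Call:
servo_tool:
  increments:
    - {"grip": 1,"x": 1,"y": 0,"z": -0.5,"roll": 0}
    - {"grip": 1,"x": -4,"y": 0,"z": -0.5,"roll": 0}
    - {"grip": 1,"x": -4,"y": 0,"z": -0.5,"roll": 0}
    - {"grip": 1,"x": -4,"y": 0,"z": -0.5,"roll": 0}
    - {"grip": 1,"x": -4,"y": 0,"z": -0.5,"roll": 0}

```text
clock: 4.67
tcp_pos: [0.5349, -0.0938, 0.109]
orientation: [-0.001, 0.611, 0.792, 0.001]
wrist_force: [-0.6, 6.3, 3.5]
finger_gap: 0.0115
grip_force: 59.3
```

Call:
servo_tool:
  increments:
    - {"grip": 1,"x": -4,"y": 0,"z": -0.5,"roll": 0}
    - {"grip": 1,"x": -4,"y": 0,"z": -0.5,"roll": 0}
    - {"grip": 1,"x": -4,"y": 0,"z": -0.5,"roll": 0}
    - {"grip": 1,"x": -3,"y": 0,"z": 0,"roll": 0}
    - {"grip": 1,"x": 0,"y": 0,"z": 0,"roll": 0}

```text
clock: 5.08
tcp_pos: [0.5384, -0.1074, 0.1104]
orientation: [-0.002, 0.611, 0.792, 0.002]
wrist_force: [-0.3, 8.6, 2.8]
finger_gap: 0.0114
grip_force: 59.4
```

Run:
```python
from h import *
rep()
a=env.read_camera("scene")[150:330,110:290,::-1]
cv2.imwrite("pics/e4.png",cv2.resize(a,None,fx=3,fy=3,interpolation=2))
```

```text
t 5.0833 tcp-slot in stand mm [  1.  -12.1] z 0.11035854105254028 gap 0.011409859418549205 grip 59.378266632556915
tool axes in stand
 [[-0.007  1.     0.001]
 [ 1.     0.007  0.005]
 [ 0.005  0.001 -1.   ]] 
F stand [1.8 8.5 2.8] slot in tool mm [ 11.5  -1.  110.4] q [-0.35  0.33 -0.23  1.01  0.    0.97]
```

View pics/e4.png

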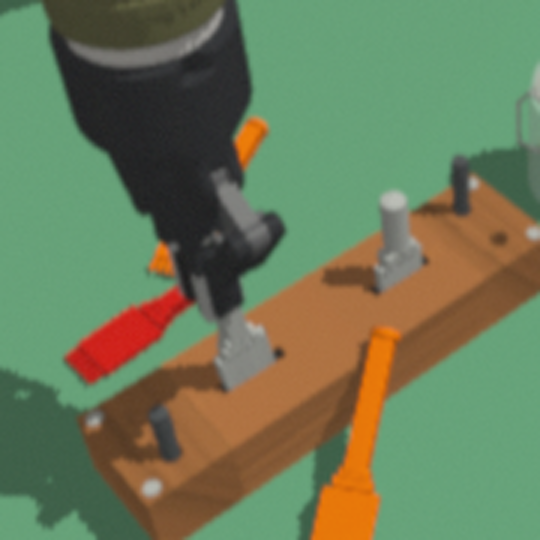

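Leaned to −y, with the shoulders visibly higher above the slot (245,350). Continuing to rock with a little more lift.

Call:
servo_tool:
  increments:
    - {"grip": 1,"x": 4,"y": 0,"z": -0.7,"roll": 0}
    - {"grip": 1,"x": 4,"y": 0,"z": -0.7,"roll": 0}
    - {"grip": 1,"x": 4,"y": 0,"z": -0.7,"roll": 0}
    - {"grip": 1,"x": 4,"y": 0,"z": -0.7,"roll": 0}
    - {"grip": 1,"x": 4,"y": 0,"z": -0.7,"roll": 0}

```text
clock: 5.55
tcp_pos: [0.5339, -0.0915, 0.1126]
orientation: [0.001, 0.612, 0.791, -0.001]
wrist_force: [4.6, -6.8, -14.2]
finger_gap: 0.0117
grip_force: 58.7
```

Call:
servo_tool:
  increments:
    - {"grip": 1,"x": 4,"y": 0,"z": -0.7,"roll": 0}
    - {"grip": 1,"x": 4,"y": 0,"z": -0.7,"roll": 0}
    - {"grip": 1,"x": 3,"y": 0,"z": -0.3,"roll": 0}
    - {"grip": 1,"x": 0,"y": 0,"z": 0,"roll": 0}
    - {"grip": 1,"x": 0,"y": 0,"z": 0,"roll": 0}

```text
clock: 5.97
tcp_pos: [0.5311, -0.081, 0.1135]
orientation: [0.0, 0.612, 0.791, -0.001]
wrist_force: [4.5, -6.6, -18.6]
finger_gap: 0.0115
grip_force: 58.9
```

Call:
servo_tool:
  increments:
    - {"grip": 1,"x": -4,"y": 0,"z": -0.7,"roll": 0}
    - {"grip": 1,"x": -4,"y": 0,"z": -0.7,"roll": 0}
    - {"grip": 1,"x": -4,"y": 0,"z": -0.7,"roll": 0}
    - {"grip": 1,"x": -4,"y": 0,"z": -0.7,"roll": 0}
    - {"grip": 1,"x": -4,"y": 0,"z": -0.7,"roll": 0}

```text
clock: 6.38
tcp_pos: [0.5345, -0.0964, 0.1164]
orientation: [-0.004, 0.611, 0.792, 0.001]
wrist_force: [3.8, 6.8, -22.1]
finger_gap: 0.0115
grip_force: 59.0
```

Call:
servo_tool:
  increments:
    - {"grip": 1,"x": -4,"y": 0,"z": -0.7,"roll": 0}
    - {"grip": 1,"x": -4,"y": 0,"z": -0.7,"roll": 0}
    - {"grip": 1,"x": -3,"y": 0,"z": 0,"roll": 0}
    - {"grip": 1,"x": 0,"y": 0,"z": 0,"roll": 0}
    - {"grip": 1,"x": 0,"y": 0,"z": 0,"roll": 0}

```text
clock: 6.8
tcp_pos: [0.537, -0.1061, 0.1174]
orientation: [-0.004, 0.611, 0.792, 0.002]
wrist_force: [4.5, 7.8, -20.1]
finger_gap: 0.0113
grip_force: 59.6
```

Run:
```python
from h import *
rep()
```

```text
t 6.8 tcp-slot in stand mm [ -0.1 -10.5] z 0.11737701807574083 gap 0.011270927954014884 grip 59.574080407619476
tool axes in stand
 [[-0.007  1.    -0.002]
 [ 1.     0.007  0.009]
 [ 0.009 -0.002 -1.   ]] 
F stand [  6.3   6.5 -20.1] slot in tool mm [  9.4   0.4 117.5] q [-0.35  0.33 -0.22  1.03  0.01  0.97]
```

Call:
servo_tool:
  increments:
    - {"grip": 1,"x": 4,"y": 0.5,"z": -0.6,"roll": 0}
    - {"grip": 1,"x": 4,"y": 0.5,"z": -0.6,"roll": 0}
    - {"grip": 1,"x": 4,"y": 0,"z": -0.6,"roll": 0}
    - {"grip": 1,"x": 4,"y": 0,"z": -0.6,"roll": 0}
    - {"grip": 1,"x": 4,"y": 0,"z": -0.6,"roll": 0}

```text
clock: 7.22
tcp_pos: [0.533, -0.0901, 0.1197]
orientation: [-0.002, 0.612, 0.791, -0.002]
wrist_force: [6.4, -3.3, -30.8]
finger_gap: 0.0112
grip_force: 58.4
```

Call:
servo_tool:
  increments:
    - {"grip": 1,"x": 4,"y": 0,"z": -0.6,"roll": 0}
    - {"grip": 1,"x": 4,"y": 0,"z": -0.6,"roll": 0}
    - {"grip": 1,"x": 4,"y": 0,"z": 0,"roll": 0}
    - {"grip": 1,"x": 0,"y": 0,"z": 0,"roll": 0}
    - {"grip": 1,"x": 0,"y": 0,"z": 0,"roll": 0}

```text
clock: 7.63
tcp_pos: [0.5301, -0.0793, 0.1215]
orientation: [-0.002, 0.612, 0.791, -0.002]
wrist_force: [5.2, -6.0, -25.0]
finger_gap: 0.0114
grip_force: 59.0
```

Call:
servo_tool:
  increments:
    - {"grip": 1,"x": -4,"y": 0,"z": -0.6,"roll": 0}
    - {"grip": 1,"x": -4,"y": 0,"z": -0.6,"roll": 0}
    - {"grip": 1,"x": -4,"y": 0,"z": -0.6,"roll": 0}
    - {"grip": 1,"x": -4,"y": 0,"z": -0.6,"roll": 0}
    - {"grip": 1,"x": -4,"y": 0,"z": -0.6,"roll": 0}

```text
clock: 8.05
tcp_pos: [0.5352, -0.0973, 0.1268]
orientation: [-0.002, 0.611, 0.791, -0.0]
wrist_force: [-1.5, 2.6, -17.8]
finger_gap: 0.0113
grip_force: 59.3
```

Call:
servo_tool:
  increments:
    - {"grip": 1,"x": -4,"y": 0,"z": -0.6,"roll": 0}
    - {"grip": 1,"x": -4,"y": 0,"z": -0.6,"roll": 0}
    - {"grip": 1,"x": -4,"y": 0,"z": 0,"roll": 0}
    - {"grip": 1,"x": 0,"y": 0,"z": 0,"roll": 0}
    - {"grip": 1,"x": 0,"y": 0,"z": 0,"roll": 0}

```text
clock: 8.47
tcp_pos: [0.5403, -0.1101, 0.1304]
orientation: [0.001, 0.612, 0.791, 0.0]
wrist_force: [-4.3, 1.7, -3.7]
finger_gap: 0.0113
grip_force: 61.5
```

Run:
```python
from h import *
rep()
a=env.read_camera("scene")[150:330,110:290,::-1]
cv2.imwrite("pics/f5.png",cv2.resize(a,None,fx=3,fy=3,interpolation=2))
```

```text
t 8.4667 tcp-slot in stand mm [  2.2 -15.2] z 0.13038785781346196 gap 0.011260696625669952 grip 61.469056606292725
tool axes in stand
 [[-0.005  1.     0.001]
 [ 1.     0.005 -0.002]
 [-0.002  0.001 -1.   ]] 
F stand [-3.7  2.7 -3.7] slot in tool mm [ 15.4  -2.3 130.4] q [-0.35  0.32 -0.2   1.05 -0.    0.97]
```

View pics/f5.png

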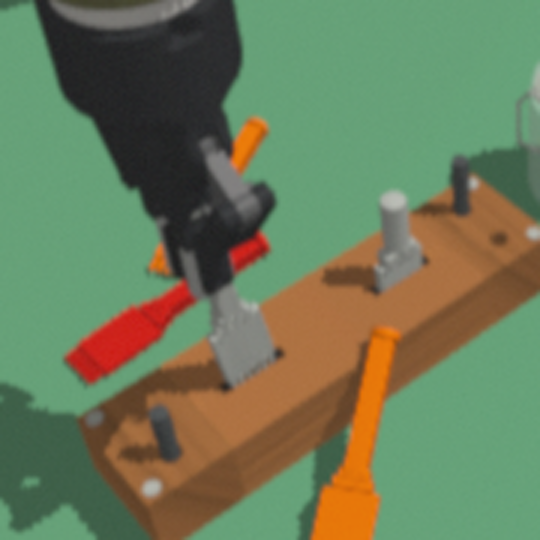

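Nearly free (pull only 4 N), still leaning to −y by about 8°. I'll ease it down a little, swing it upright against the slot, then lift.

Call:
servo_tool:
  increments:
    - {"grip": 1,"x": 0,"y": 0,"z": 2.5,"roll": 0}
    - {"grip": 1,"x": 3,"y": -0.5,"z": 2.5,"roll": 0}
    - {"grip": 1,"x": 3,"y": -0.5,"z": 1,"roll": 0}
    - {"grip": 1,"x": 3,"y": 0,"z": 0,"roll": 0}
    - {"grip": 1,"x": 3,"y": 0,"z": 0,"roll": 0}

```text
clock: 8.93
tcp_pos: [0.54, -0.1018, 0.1273]
orientation: [0.007, 0.612, 0.791, -0.0]
wrist_force: [-2.3, -7.0, 4.9]
finger_gap: 0.0115
grip_force: 62.4
```

Call:
servo_tool:
  increments:
    - {"grip": 1,"x": 3,"y": 0,"z": 0,"roll": 0}
    - {"grip": 1,"x": 0,"y": 0,"z": 0,"roll": 0}
    - {"grip": 1,"x": 0,"y": 0,"z": 0,"roll": 0}

```text
clock: 9.18
tcp_pos: [0.5389, -0.098, 0.1267]
orientation: [0.006, 0.612, 0.791, 0.0]
wrist_force: [-1.2, -4.0, 8.2]
finger_gap: 0.0112
grip_force: 62.4
```

Run:
```python
from h import *
rep()
a=env.read_camera("scene")[180:310,130:260,::-1]
cv2.imwrite("pics/g6.png",cv2.resize(a,None,fx=4.4,fy=4.4,interpolation=2))
```

```text
t 9.1833 tcp-slot in stand mm [ 3.8 -3.1] z 0.12671096157930506 gap 0.011162918198138055 grip 62.434745728969574
tool axes in stand
 [[-0.005  1.     0.007]
 [ 1.     0.005 -0.009]
 [-0.009  0.007 -1.   ]] 
F stand [-2.1 -3.6  8.2] slot in tool mm [  4.3  -4.7 126.6] q [-0.32  0.31 -0.23  1.03 -0.    0.99]
```

View pics/g6.png

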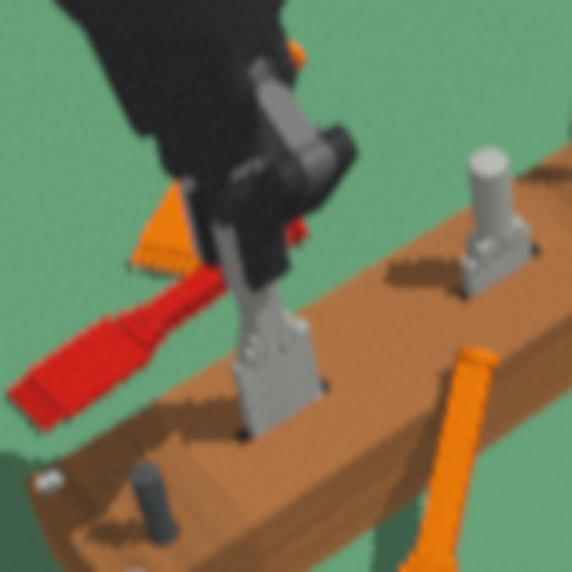

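```bash
cat > lean.py <<'E'
from h import *
from scipy.optimize import least_squares
def fit(px,m,ox,oy,k,z0=.04):
    "px crop pixels, m iron-frame (x,y,z) mm; fits tip y,z, x and lean about stand x"
    S=np.load("S.npy");u=(np.array(px)+.5)/k-.5+[ox,oy];m=np.array(m)/1e3
    def f(v):
        y,z,a=v[:3];P=[]
        for q in m:
            Y=y+q[1]*np.cos(a)+q[2]*np.sin(a);Z=z-q[1]*np.sin(a)+q[2]*np.cos(a)
            P.append((*w(S,(q[0]+v[3],-.05+Y)),Z))
        return np.r_[(proj("scene",P)-u).ravel(),v[3]/.002]
    r=least_squares(f,[0,z0,0,0],x_scale=[.01,.01,.1,.01]);print("tip y,z-top mm",r.x[0]*1e3,r.x[1]*1e3-45,"lean deg +y",np.degrees(r.x[2]),"x",r.x[3]*1e3,"res",np.round(r.fun,1))
E
python3 - <<'E'
from lean import fit
# head upper corners & shoulders bottom; x=+3 face; -y left
fit([(235,363),(310,315)],[(3,-15,50),(3,15,50)],130,180,4.4)
# sanity on first picture (upright)
fit([(229,333),(296,292)],[(3,-15,50),(3,15,50)],130,190,4.2,.017)
E
```

```text
tip y,z-top mm 3.826508424424464 -10.191502889017457 lean deg +y -2.523533594868434 x 0.06562710826019201 res [ 0.3 -0.1 -0.4  0.1  0. ]
tip y,z-top mm -1.2937738026450902 -26.78323570189776 lean deg +y 1.5611491818019576 x -0.027863416503713084 res [-0.2  0.   0.2 -0.  -0. ]
```

Lean is only about −3°, tips 10 mm below the mouth. A small correction, then lift.

Call:
servo_tool:
  increments:
    - {"grip": 1,"x": 3,"y": -0.5,"z": 0,"roll": 0}
    - {"grip": 1,"x": 1,"y": -0.5,"z": 0,"roll": 0}
    - {"grip": 1,"x": 0,"y": 0,"z": -3,"roll": 0}
    - {"grip": 1,"x": 0,"y": 0,"z": -4,"roll": 0}
    - {"grip": 1,"x": 0,"y": 0,"z": -5,"roll": 0}

```text
clock: 9.65
tcp_pos: [0.5334, -0.0919, 0.1344]
orientation: [0.0, 0.611, 0.791, -0.0]
wrist_force: [-0.6, 0.7, -1.2]
finger_gap: 0.012
grip_force: 61.3
```

Call:
servo_tool:
  increments:
    - {"grip": 1,"x": 0,"y": 0,"z": -6,"roll": 0}
    - {"grip": 1,"x": 0,"y": 0,"z": -6,"roll": 0}
    - {"grip": 1,"x": 0,"y": 0,"z": -4,"roll": 0}
    - {"grip": 1,"x": 0,"y": 0,"z": 0,"roll": 0}
    - {"grip": 1,"x": 0,"y": 0,"z": 0,"roll": 0}

```text
clock: 10.07
tcp_pos: [0.5334, -0.0915, 0.1515]
orientation: [0.0, 0.611, 0.791, 0.0]
wrist_force: [-0.4, -0.1, -2.3]
finger_gap: 0.0115
grip_force: 61.4
```

Run:
```python
from h import *
rep()
a=env.read_camera("scene")[160:310,110:260,::-1]
cv2.imwrite("pics/h7.png",cv2.resize(a,None,fx=4,fy=4,interpolation=2))
```

```text
t 10.0667 tcp-slot in stand mm [0.1 4.6] z 0.15146876832929598 gap 0.011513840762572686 grip 61.36845588684082
tool axes in stand
 [[-0.006  1.     0.001]
 [ 1.     0.006 -0.   ]
 [-0.     0.001 -1.   ]] 
F stand [-0.4  0.  -2.3] slot in tool mm [ -4.5  -0.3 151.5] q [-0.32  0.28 -0.19  1.09  0.    1.  ]
```

View pics/h7.png

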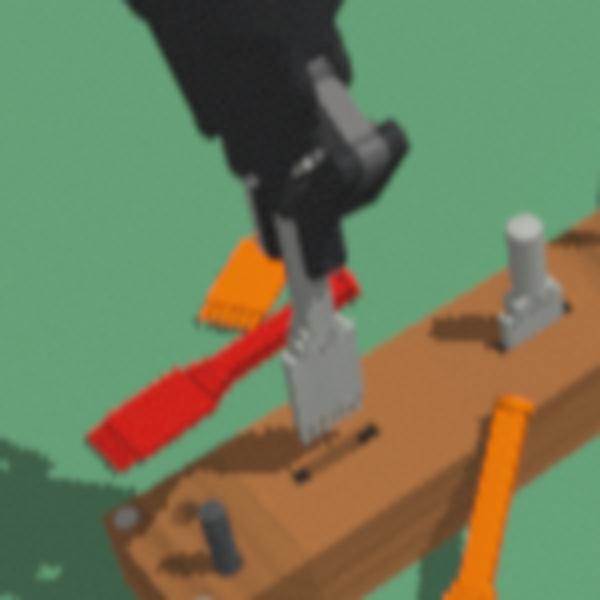

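The iron is out and clear above its slot (prong tips ≈(305,443)–(360,402), slot ends at (303,475) and (370,432)). Checking the pose numerically.

Run:
```python
from lean import fit
fit([(285,362),(353,318),(306,443),(360,403)],[(3,-15,50),(3,15,50),(3,-13.5,0),(3,13.5,0)],110,160,4,.06)
```

```text
tip y,z-top mm 1.463175959214291 17.740897064802844 lean deg +y 0.4527554966745617 x -0.15106203976539914 res [-0.4 -0.8 -0.4  0.2 -0.  -0.1  0.9  0.8 -0.1]
```

```bash
python3 -c "
from workcell import env
print(env.hand_in())"
```

```text
the job is handed in; nothing more can be done
None
```

I rocked the iron loose and handed the job in with it gripped, about 1° off upright, roughly 15 mm above its slot; the strap punch and −y punch look undisturbed, jar and +y punch were out of the final crop, the loose orange and red lookalikes toppled during the approach, and no verdict came back.

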